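# Switch the hob off under the kettle and hold the kettle up

## Task

Something has dripped under the kettle: turn the switch in front of the kettle's ring fully to off and leave the other ring's switch on. Then lift the kettle straight up until its base is at least 10 cm above its ring, and keep it held there over the ring, level and still, so that I can wipe underneath; finish while still holding it in the gripper, do not put it down. Do not tip the kettle on the way, and leave the saucepan, the mug and the soap dispenser where they stand.

Things in the scene. Friction and masses are not known exactly. Their poses are not given: they have to be found in the camera images.
- hob: White two-ring table-top hob, fixed; 340 mm (its x) by 520 mm (its y), deck 55 mm above the counter. Origin under its centre on the counter; x points away from the robot, from switches to rings, y to the left ring, z up. Its two black iron rings, 156 mm across, have their tops 65 mm above the counter. Each ring's switch is on the deck straight in front of it, 150 mm nearer the robot.
- ring_left (a point): Centre of the top face of the left (+y of the hob) ring, 65 mm above the counter.
- ring_right (a point): Centre of the top face of the right (-y of the hob) ring, 65 mm above the counter.
- switch_left_grip (a point): Grip point of the left ring's switch, on its vertical axis, 92 mm above the counter. Black disc 44 mm across under a bar handle 42 mm long, 14 mm thick, 32 mm tall (its top 99 mm above the counter) with a white pointer line on one half. x lies along the bar, away from the pointer; z up. On the deck a black dot in front of it marks off, a red dot at its left marks on.
- switch_right_grip (a point): Grip point of the right ring's switch, built exactly like the left one.
- switch_left (a joint): Angle of the left switch, rad: 0 = off (stop), bar along the hob's x, pointer towards the robot; 1.4 = fully on (stop), bar almost across, pointer near the red dot at the left. Grows clockwise seen from above, so off is anticlockwise. Friction of 0.06 N m holds it where it is left. Both switches start on (1.0 to 1.4).
- switch_right (a joint): Angle of the right ring's switch, rad: same meaning as the left one.
- kettle: Blue kettle standing loose on one of the rings, 0.45 to 0.9 kg. Body 132 mm across, 76 mm tall, black lid knob to 92 mm, spout along its x, reaching 110 mm from the centre and 88 mm high. Origin at the centre of its underside, z up. A wooden bar handle bridges over it along its x; the kettle balances within 3 mm of the handle's middle.
- kettle_handle (a point): Centre of the kettle's wooden handle bar, 140 mm above the kettle's underside (205 mm above the counter at the start): the bar is 112 mm long along the kettle's x axis, 18 mm thick, 20 mm tall, held by two thin steel uprights 50 mm either side of the middle; 38 mm free below the bar down to the lid knob.
- pan: Steel saucepan, open, on the other ring: 148 mm across, 75 mm tall, black handle along its x axis (away from the robot) to 202 mm from the centre. Origin at the centre of its underside. Stays where it is.
- soap: Pale soap dispenser bottle, 72 mm across, 156 mm tall, standing on the counter at the left of the hob. Origin at the centre of its underside. Stays where it is.
- mug: White mug, 80 mm across, 90 mm tall, handle on its y side, standing on the counter at the right of the hob. Origin at the centre of its underside. Stays where it is.
Things that resemble listed ones, but are neither listed nor needed, are in the scene too. Of the things that look like the kettle, the larger one is meant.

How it is judged:
By the outcome, as a careful person would: the job done as asked, in the order asked, and still so for the second after the job is handed in, while the arm keeps its last pose, push and grip.
It also fails if it takes over 51 s, if anything falls off the work surface, if the arm or the gripper's body presses on something with over 40 N, if the wrist force passes 120 N, or if a joint passes its speed limit or range.

## Robot

A 6-joint arm with a two-finger parallel gripper is mounted at the origin on the work surface. World frame = base frame: x ahead of the robot, y to its left, z up, the work surface at z = 0. Lengths are in m, angles in degrees, forces in N, time in s.
With the tool pointing down it reaches from about 0.4 to 0.825 m from the base axis. Payload 7 kg.
Tool frame: the origin (TCP) lies on the centre line of the jaws, within the pads' length; the fingertips stand 19 mm ahead of it and the grasp point (between the pads) is the TCP (r.tip_extent is the distance from the TCP to the fingertips, in m); z points along the fingers, y is the line along which they close (so a half turn about z gives the same grasp; the last joint's range is limited). The gripper opens to 88 mm and grips with 3 to 60 N. Pads are 19 mm wide; open, the fingers measure 130 mm over their backs; the gripper's body (78 mm by 193 mm) begins 47 mm behind the grasp point.
Start: joints at [-59.467, 20.546, 0.682, 0, -70.136, -16.507], TCP at [0.164, -0.655, 0.246] pointing down, gripper open.
Joint ranges: [-176.03, 176.03], [-82.01, 121.73], [-58.28, 71.71], [-173.87, 95.51], [-174.79, -0.11], [-173.66, 173.66]. Speed limits (degrees/s): [136.94, 136.94, 172.46, 180, 180, 180].

## Interface

Orientations are given as [roll, pitch, yaw] about the fixed x, y, z axes, in that order (R = Rz(yaw) Ry(pitch) Rx(roll)).
In Python, from plant import r gives the robot as it stands. The module is installed in compiled form; this text tells all that it offers.
- The arm moves only by the tool jog_arm, never from a script. Its argument "deltas" is a list that holds one entry, the list of rows, each a list of 5 numbers: the opening, from -1 (shut) to 1 (fully open), then the shift along the world's x, y, z in cm, then the turn about the world's z in rad. In form: [[[claw, dx, dy, dz, turn], ...]]. A call has 1 to 8 rows; each row shifts and turns the commanded pose from where the row before left it; what a row does not reach is not made up. A row lasts 1/8 s, in which the tool goes at most 62.5 mm and 10.7 degrees, less where a joint would pass 70% of its speed; a pose out of reach is approached as far as the arm can. A call with a gripper value outside its range is refused whole. The fingers move at their own pace and stop on an object; "force" is the grip in N (left out, the last holds). Time passes only in rows, so rows that do not move let the fingers close. It gives the time, the measured TCP pose, the force, the opening and the grip force at its end, in the units of the state.
- r.get_state(): the state, without advancing time (a new reading comes with each control period).
- r.capture(name): name is "side" or "top"; returns the picture (420x560x3 uint8, blue, green, red); there is no depth.
- r.camera_info(name): a dict with "fx", "fy", "cx", "cy" (pixels), "view" (4x4, takes a point from world to camera coordinates). Camera axes: x right, y up, looking along -z (the intrinsics and any distortion apply to the point x, -y, -z); pixel columns grow to the right and rows downward; lengths in m; the calibration is good to about 2 mm. A picture is of the moment at which its call begins. camera_info takes no time and is no camera call.
- r.close_job(): hands the job in; it is judged then, once.
The state is a dict: "time_s": time; "joints": joint angles; "qd": joint speeds; "joint_torque": joint torques, N m; "tcp_pos": TCP position; "eef_rot": TCP orientation; "contact_force": force on the tool from outside, world axes, zero at the start; "moment": the same for the moment, N m; "gripper_width": finger opening in m; "gripper_force": force on a finger pad.
Only numpy, scipy, OpenCV 4.12 (cv2) and the standard library are available. Lean on these libraries where they do the work, as an engineer would, in place of code of your own. Each camera call takes 0.05 s, during which the arm holds its last target. There are 200 camera calls.

## Working session

There is one attempt and no reset: what is moved stays moved. The work goes in short steps, Python scripts to look and compute and a tool call to move; the robot and the scene stay as the last step left them, time stands still between calls to the robot, and variables do not carry over. Pictures are saved under pics/ and viewed, at most 10 in all, crops included, and the job is handed in when it is done.

Besides the shell and the picture viewer there is one more tool, called as name(argument=value, ...), one argument or row to a line, values as JSON. jog_arm: Moves the arm, as the interface text tells. Its arguments: {"type":"object","properties":{"deltas":{"type":"array"},"force":{"type":"number"}},"required":["deltas"]}

```bash
mkdir -p pics
python3 - <<'E'
from plant import r
import cv2,numpy as np
for n in("top","side"):
    cv2.imwrite(f"pics/{n}0.png",r.capture(n)); c=r.camera_info(n); print({k:(np.round(v,4).tolist() if k=="view" else v) for k,v in c.items()})
s=r.get_state();print(s["time_s"],s["tcp_pos"],s["eef_rot"],s["gripper_width"])
E
```

```text
{'fx': 500.4589512506829, 'fy': 500.4589512506829, 'cx': 278.6309998627341, 'cy': 212.74621532992788, 'view': [[0.0007, -1.0, -0.0009, 0.0183], [0.9967, 0.0006, 0.0808, -0.6591], [-0.0808, -0.0009, 0.9967, -1.4797], [0.0, 0.0, 0.0, 1.0]]}
{'fx': 435.015449100632, 'fy': 435.015449100632, 'cx': 283.7522045456671, 'cy': 209.4933041801239, 'view': [[-0.9936, -0.1132, 0.0063, 0.6525], [0.0779, -0.641, 0.7636, -0.1781], [-0.0824, 0.7592, 0.6457, -1.441], [0.0, 0.0, 0.0, 1.0]]}
0.1 [ 0.16345399 -0.65448657  0.24472207] [ 1.79914258e+02 -8.14357268e-03 -1.65981166e+02] 0.08791166428930242
```

View pics/top0.png

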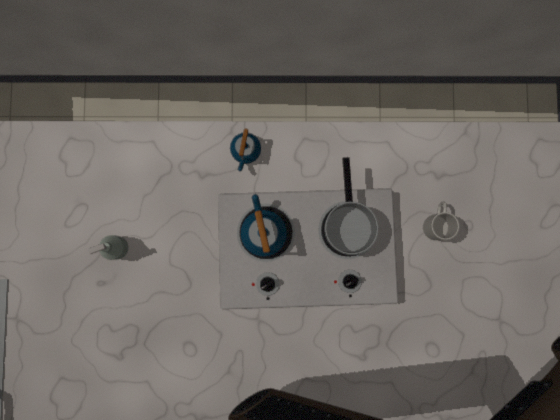

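View pics/side0.png

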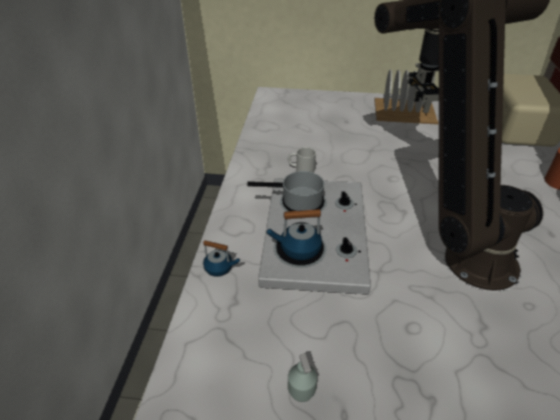

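```bash
cat > h.py <<'E'
from plant import r
import cv2,numpy as np
def ray(n,u,v):
    c=r.camera_info(n);V=np.array(c["view"]);R=V[:3,:3];t=V[:3,3]
    d=R.T@np.array([(u-c["cx"])/c["fx"],-(v-c["cy"])/c["fy"],-1]);return -R.T@t,d
def at(n,u,v,z):
    o,d=ray(n,u,v);return o+d*(z-o[2])/d[2]
def proj(n,p):
    c=r.camera_info(n);V=np.array(c["view"]);q=V[:3,:3]@p+V[:3,3]
    return np.array([c["cx"]-c["fx"]*q[0]/q[2],c["cy"]+c["fy"]*q[1]/q[2]])
E
python3 - <<'E'
import cv2,numpy as np
from h import *
t=cv2.imread("pics/top0.png");s=cv2.imread("pics/side0.png")
f=lambda a:cv2.resize(a,None,fx=5,fy=5,interpolation=cv2.INTER_CUBIC)
cv2.imwrite("pics/c1.png",np.hstack([f(t[190:310,218:300]),f(s[190:310,290:368])]))
for n,i in(("top",t),("side",s)):
    h=cv2.cvtColor(i,cv2.COLOR_BGR2HSV); m=cv2.inRange(h,(5,120,60),(20,255,255))
    k,l,st,c=cv2.connectedComponentsWithStats(m)
    for j in range(1,k):
        if st[j,4]>25:
            ys,xs=np.where(l==j);print(n,st[j],c[j],cv2.minAreaRect(np.c_[xs,ys].astype(np.float32)),at(n,*c[j],.205))
E
```

```text
top [239 129   9  27 103] [243.18446602 141.84466019] ((243.10081481933594, 142.02122497558594), (3.914198875427246, 26.67835807800293), 11.888657569885254) [0.8355071  0.11388272 0.205     ]
top [255 211  15  41 252] [261.79761905 231.13888889] ((261.7420654296875, 231.0589599609375), (41.668235778808594, 6.1555352210998535), 77.125) [0.59583661 0.06311133 0.205     ]
side [377 100   8  18  88] [379.60227273 107.65909091] ((379.8000183105469, 108.59999084472656), (17.819091796875, 6.505383014678955), 81.8698959350586) [ 0.32564449 -0.66659247  0.205     ]
side [405 109  31  13 175] [423.69714286 117.39428571] ((420.2520751953125, 119.58922576904297), (12.645527839660645, 28.301897048950195), 70.20112609863281) [ 0.1508405  -0.60278662  0.205     ]
side [547 160  13  29 200] [555.235 176.75 ] ((553.0, 174.0), (28.0, 12.0), 90.0) [-0.23685156 -0.23470236  0.205     ]
side [285 209  35   9 221] [301.97285068 213.42081448] ((301.9863586425781, 213.3158416748047), (6.537644386291504, 34.4242057800293), 85.76361083984375) [0.59614368 0.05737487 0.205     ]
side [205 242  22   8  72] [215.65277778 245.15277778] ((215.3529510498047, 245.0882568359375), (21.585670471191406, 3.395498752593994), 14.03624439239502) [0.82333951 0.22105849 0.205     ]
```

View pics/c1.png

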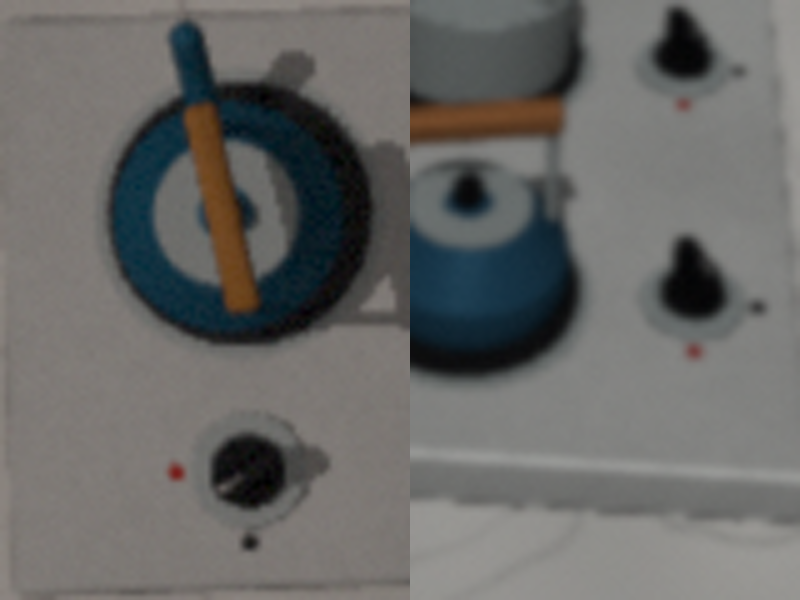

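Run:
```python
from h import *
t=cv2.imread("pics/top0.png")
h=cv2.cvtColor(t,cv2.COLOR_BGR2HSV)
m=cv2.inRange(h,(0,90,60),(4,255,255))|cv2.inRange(h,(172,90,60),(180,255,255)); m[:260]=0;m[310:]=0
k,l,st,c=cv2.connectedComponentsWithStats(m); P=[]
for j in range(1,k): P.append(at("top",*c[j],.055));print(st[j],c[j],P[-1])
C=at("top",218+248/5,190+470/5,.057);print("plate",C)
# bar blob dark
g=t.max(2)[270:300,255:285]; ys,xs=np.where(g<60);d=np.hypot(xs+255-267.4,ys+270-284.4)<8.5
print("disc .075",at("top",xs[d].mean()+255,ys[d].mean()+270,.08))
print("ring",at("top",218+242/5,190+212/5,.065))
# handle in both views: triangulate
o1,d1=ray("top",261.77,231.1);o2,d2=ray("side",301.98,213.37)
A=np.c_[d1,-d2];x=np.linalg.lstsq(A,o2-o1,rcond=None)[0];print("tri",o1+d1*x[0],o2+d2*x[1])
a=np.array((at("top",218+200/5,190+105/5,.213),at("top",218+242/5,190+308/5,.213)));print("handle ends",a,np.degrees(np.arctan2(*(a[0]-a[1])[[1,0]])))
p=[at("top",218+222/5,190+492/5,.099),at("top",218+268/5,190+463/5,.099)];print(p)
```

```text
[334 280   3   3   7] [335.         281.28571429] [ 0.45610458 -0.14601041  0.055     ]
[252 283   3   3   8] [252.875 284.125] [0.4476999  0.09381483 0.055     ]
plate [0.44821535 0.05077721 0.057     ]
disc .075 [0.45021731 0.05088427 0.08      ]
ring [0.59834453 0.05447593 0.065     ]
tri [0.59571596 0.06301013 0.21004773] [0.59583101 0.06301177 0.21005288]
handle ends [[0.64860708 0.07303286 0.213     ]
 [0.54186398 0.05059251 0.213     ]] 11.87227037655549
[array([0.43839668, 0.06451294, 0.099     ]), array([0.45470258, 0.03850194, 0.099     ])]
```

jog_arm(
  deltas=[
    [[1,3.4,3.4,0,-0.13],[1,3.4,3.4,0,-0.13],[1,3.4,3.4,0,-0.13],[1,3.4,3.4,0,-0.13],[1,3.4,3.4,0,-0.13],[1,3.4,3.4,0,-0.13],[1,3.4,3.4,0,-0.13],[1,3.4,3.4,0,-0.12]],
  ],
  force=25,
)

```text
time_s: 1.1
tcp_pos: [0.4364, -0.3815, 0.2454]
eef_rot: [-180.0, -0.0, 134.8]
contact_force: [1.2, -1.4, 1.1]
gripper_width: 0.0875
gripper_force: 0.0
```

jog_arm(
  deltas=[
    [[1,0.16,5.4,0,0],[1,0.16,5.4,0,0],[1,0.16,5.4,0,0],[1,0.16,5.4,0,0],[1,0.16,5.4,0,0],[1,0.16,5.4,0,0],[1,0.16,5.4,0,0],[1,0.16,5.4,0,0]],
  ],
)

```text
time_s: 2.1
tcp_pos: [0.4479, 0.0508, 0.2456]
eef_rot: [180.0, -0.0, 135.0]
contact_force: [1.6, -0.1, 0.7]
gripper_width: 0.0874
gripper_force: 0.0
```

jog_arm(
  deltas=[
    [[1,0,0,-3,0],[1,0,0,-3,0],[1,0,0,-3,0],[1,0,0,-2,0],[1,0,0,0,0]],
  ],
)

```text
time_s: 2.72
tcp_pos: [0.4473, 0.0486, 0.1343]
eef_rot: [-179.8, -0.1, 135.0]
contact_force: [0.2, -0.0, 0.5]
gripper_width: 0.0876
gripper_force: 0.0
```

jog_arm(
  deltas=[
    [[1,0.1,0.15,-1.5,0],[1,0,0,-1.5,0],[1,0,0,-1.1,0],[1,0,0,0,0],[1,0,0,0,0]],
  ],
)

```text
time_s: 3.35
tcp_pos: [0.4498, 0.0508, 0.0952]
eef_rot: [180.0, 0.0, 135.0]
contact_force: [-0.4, 0.2, -0.1]
gripper_width: 0.0871
gripper_force: 0.0
```

Run:
```python
from h import *
t=r.capture("top");s=r.capture("side")
f=lambda a:cv2.resize(a,None,fx=4,fy=4,interpolation=cv2.INTER_CUBIC)
cv2.imwrite("pics/c2.png",np.hstack([f(t[190:310,215:305]),f(s[180:300,280:390])]))
S=r.get_state();print(S["tcp_pos"],S["eef_rot"],S["contact_force"],S["joints"])
```

```text
[0.44976498 0.05082492 0.09518487] [1.79941811e+02 2.10505644e-02 1.35017434e+02] [-0.45453435  1.05475714 -0.60000337] [ 3.15247356e+01  8.91599176e+00 -3.80609109e+01  1.01140860e-02
 -4.29616034e+01 -1.66514688e+02]
```

View pics/c2.png

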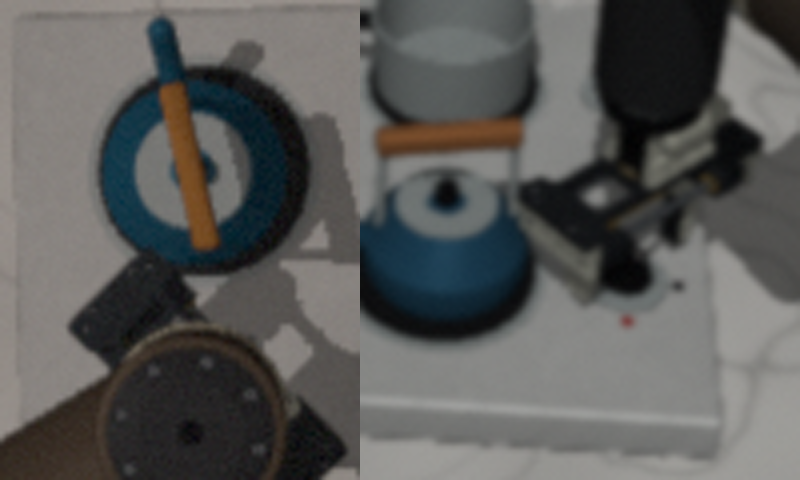

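The view shows the open fingers either side of the left switch (side crop ≈(625,270)), with the gripper's body clear of the kettle. I'll grip now.

jog_arm(
  deltas=[
    [[0,0,0,-0.3,0],[-0.5,0,0,0,0],[-1,0,0,0,0],[-1,0,0,0,0],[-1,0,0,0,0],[-1,0,0,0,0],[-1,0,0,0,0],[-1,0,0,0,0]],
  ],
  force=25,
)

```text
time_s: 4.45
tcp_pos: [0.4503, 0.0514, 0.0919]
eef_rot: [179.9, 0.0, 135.0]
contact_force: [0.6, 4.9, 1.8]
gripper_width: 0.0142
gripper_force: 25.0
```

jog_arm(
  deltas=[
    [[-1,0,0,0,0.12],[-1,0,0,0,0.12],[-1,0,0,0,0.12],[-1,0,0,0,0.12],[-1,0,0,0,0.12],[-1,0,0,0,0.12],[-1,0,0,0,0.08],[-1,0,0,0,0]],
  ],
)

```text
time_s: 5.45
tcp_pos: [0.4503, 0.0514, 0.0919]
eef_rot: [179.9, 0.1, -179.2]
contact_force: [1.8, 4.3, -1.5]
gripper_width: 0.0137
gripper_force: 24.9
```

Run:
```python
from plant import r
S=r.get_state();print(S["eef_rot"],S["moment"],S["contact_force"],S["gripper_width"])
```

```text
[ 1.79934231e+02  1.01990324e-01 -1.79161883e+02] [ 1.65586827 -0.69512928  0.08241371] [ 1.84490863  4.25585379 -1.5388159 ] 0.013739063738816403
```

jog_arm(
  deltas=[
    [[-1,0,0,0,0.04],[-1,0,0,0,0.04],[-1,0,0,0,0.03],[-1,0,0,0,0]],
  ],
)

```text
time_s: 5.95
tcp_pos: [0.4504, 0.0514, 0.0919]
eef_rot: [179.9, 0.1, -173.0]
contact_force: [2.9, 4.9, -0.6]
gripper_width: 0.015
gripper_force: 26.5
```

Run:
```python
from plant import r
S=r.get_state();print(S["eef_rot"],S["moment"],S["contact_force"],S["gripper_width"])
```

```text
[ 1.79930302e+02  1.25454252e-01 -1.72984949e+02] [ 1.62397058 -1.14214142 -0.71231604] [ 2.91577161  4.89572608 -0.58431284] 0.014989098077831694
```

jog_arm(
  deltas=[
    [[1,0,0,0,0],[1,0,0,0,0],[1,0,0,0,0],[1,0,0,2,0],[1,0,0,4,0],[1,0,0,5,0],[1,0,0,5,0],[1,0,0,3,0]],
  ],
)

```text
time_s: 6.95
tcp_pos: [0.4496, 0.0505, 0.2841]
eef_rot: [180.0, 0.1, -172.9]
contact_force: [0.8, 0.0, -0.2]
gripper_width: 0.0856
gripper_force: 0.0
```

jog_arm(
  deltas=[
    [[1,-1,0,2,0.09],[1,-3,-5,0,0],[1,0,-5,0,0],[1,0,-5,0,0],[1,0,-5,0,0],[1,0,0,0,0]],
  ],
)

```text
time_s: 7.7
tcp_pos: [0.4084, -0.1521, 0.3011]
eef_rot: [-180.0, -0.1, -168.0]
contact_force: [0.4, -0.1, -0.3]
gripper_width: 0.0877
gripper_force: 0.0
```

Run:
```python
from h import *
t=r.capture("top");s=r.capture("side")
f=lambda a:cv2.resize(a,None,fx=4,fy=4,interpolation=cv2.INTER_CUBIC)
cv2.imwrite("pics/c3.png",np.hstack([f(t[190:310,215:305]),f(s[180:300,280:390])]))
h=cv2.cvtColor(t,cv2.COLOR_BGR2HSV); m=cv2.inRange(h,(5,120,60),(20,255,255))
k,l,st,c=cv2.connectedComponentsWithStats(m)
for j in range(1,k):
    if st[j,4]>25: print(st[j],c[j],at("top",*c[j],.212))
S=r.get_state();print(S["tcp_pos"],S["eef_rot"],S["joints"])
```

```text
[239 129   9  27 103] [243.21359223 141.89320388] [0.83379832 0.11329377 0.212     ]
[255 211  15  41 251] [261.8685259  231.07171315] [0.59570414 0.06268363 0.212     ]
[ 0.40882223 -0.14989098  0.30123838] [ 1.79984790e+02 -5.13611801e-02 -1.67830065e+02] [ 5.99068825e+00 -4.89466506e+00 -2.21987803e+01 -1.00448309e-02
 -7.27485850e+01 -8.38177772e+01]
```

View pics/c3.png

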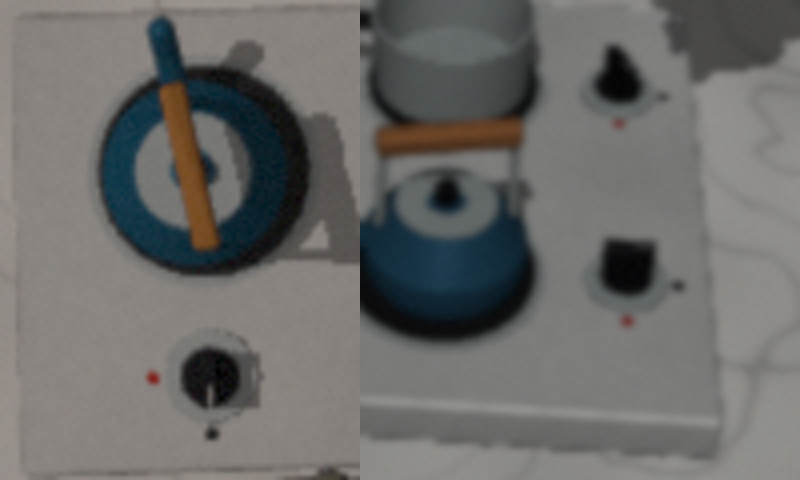

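The pointer now aims at the black dot (top crop (211,433)), so the left switch is off, and the right one is unchanged. Next is the kettle handle.

jog_arm(
  deltas=[
    [[1,3.7,4.3,0,0],[1,3.7,4.3,0,0],[1,3.7,4.3,0,0],[1,3.7,4.3,0,0],[1,3.8,4.1,0,0],[1,0,0,0,0],[1,0,0,0,0]],
  ],
)

```text
time_s: 8.68
tcp_pos: [0.5948, 0.0651, 0.301]
eef_rot: [-180.0, -0.1, -167.6]
contact_force: [-0.0, -0.7, 0.1]
gripper_width: 0.0878
gripper_force: 0.0
```

jog_arm(
  deltas=[
    [[1,0.1,-0.2,-3,0],[1,0,0,-3,0],[1,0,0,-2,0],[1,0,0,-1.6,0],[1,0,0,0,0],[1,0,0,0,0]],
  ],
)

```text
time_s: 9.43
tcp_pos: [0.5968, 0.0617, 0.2066]
eef_rot: [-180.0, 0.1, -167.7]
contact_force: [-0.2, 0.7, 0.6]
gripper_width: 0.0874
gripper_force: 0.0
```

Run:
```python
from h import *
s=r.capture("side");S=r.get_state();print(S["tcp_pos"],S["eef_rot"],S["contact_force"])
cv2.imwrite("pics/c4.png",cv2.resize(s[130:270,230:390],None,fx=4,fy=4,interpolation=cv2.INTER_CUBIC))
```

```text
[0.59684303 0.06176013 0.20668997] [ 1.79996784e+02  9.60251245e-02 -1.67684824e+02] [0.20625719 0.72854008 0.05580152]
```

View pics/c4.png

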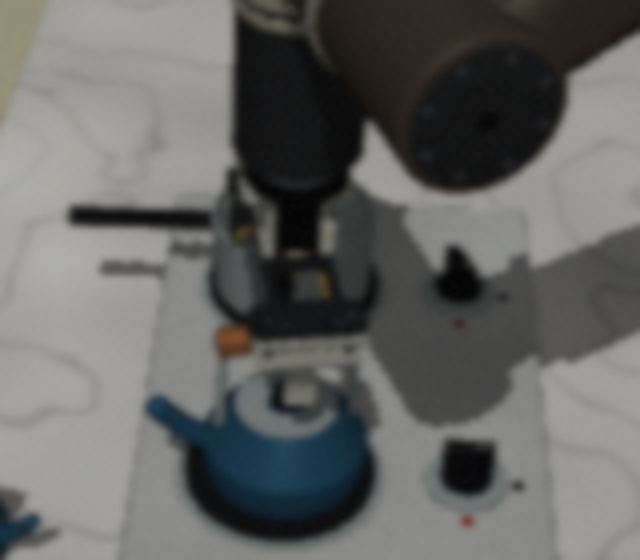

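The fingers straddle the handle near its middle (side crop: finger ≈(295,395), handle spanning ≈220–360).

jog_arm(
  deltas=[
    [[0,0,0,-0.1,0],[-0.4,0,0,0,0],[-1,0,0,0,0],[-1,0,0,0,0],[-1,0,0,0,0],[-1,0,0,0,0],[-1,0,0,0,0],[-1,0,0,0,0]],
  ],
  force=50,
)

```text
time_s: 10.48
tcp_pos: [0.5964, 0.062, 0.2044]
eef_rot: [180.0, 0.0, -167.7]
contact_force: [0.7, 1.8, -1.1]
gripper_width: 0.0179
gripper_force: 50.0
```

jog_arm(
  deltas=[
    [[-1,0,0,0.2,0],[-1,0,0,0.4,0],[-1,0,0,0.6,0],[-1,0,0,0.8,0],[-1,0,0,1,0],[-1,0,0,1,0],[-1,0,0,0.5,0],[-1,0,0,0,0]],
  ],
)

```text
time_s: 11.48
tcp_pos: [0.5965, 0.0617, 0.2501]
eef_rot: [180.0, 0.1, -167.7]
contact_force: [-0.1, -1.1, -8.8]
gripper_width: 0.0178
gripper_force: 50.0
```

jog_arm(
  deltas=[
    [[-1,0,0,0.6,0],[-1,0,0,1.2,0],[-1,0,0,1.5,0],[-1,0,0,1.7,0],[-1,0,0,1.6,0],[-1,0,0,1,0],[-1,0,0,0.5,0],[-1,0,0,0.2,0]],
  ],
)

```text
time_s: 12.48
tcp_pos: [0.5963, 0.0617, 0.3325]
eef_rot: [180.0, -0.0, -167.7]
contact_force: [-0.2, -0.0, -8.6]
gripper_width: 0.0176
gripper_force: 50.0
```

jog_arm(
  deltas=[
    [[-1,0,0,0,0],[-1,0,0,0,0],[-1,0,0,0,0],[-1,0,0,0,0],[-1,0,0,0,0],[-1,0,0,0,0],[-1,0,0,0,0],[-1,0,0,0,0]],
  ],
)

```text
time_s: 13.48
tcp_pos: [0.5964, 0.0616, 0.3326]
eef_rot: [-180.0, 0.0, -167.7]
contact_force: [0.5, 0.6, -8.0]
gripper_width: 0.0177
gripper_force: 50.0
```

Run:
```python
from h import *
s=r.capture("side");S=r.get_state();print(S["tcp_pos"],S["eef_rot"],S["contact_force"],S["moment"],S["qd"])
cv2.imwrite("pics/c5.png",cv2.resize(s[100:290,220:400],None,fx=3,fy=3,interpolation=cv2.INTER_CUBIC))
```

```text
[0.5963525  0.0616592  0.33254023] [ 1.79998313e+02 -3.16631365e-03 -1.67693045e+02] [-0.15996795  0.6520826  -8.34202904] [-0.02236184 -0.00754494  0.00312234] [ 0.07817421 -0.00814539 -0.04010389  0.05621992  0.0192844  -0.0078444 ]
```

View pics/c5.png

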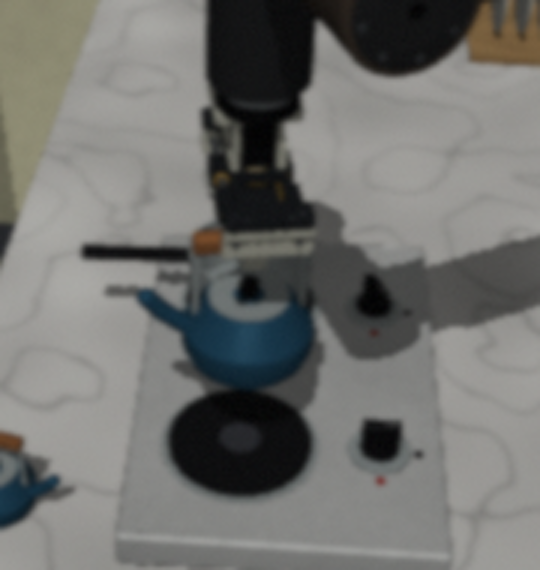

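The kettle hangs level (body ≈(248,335)) about 12.8 cm above its bare ring (≈(240,440)). The left switch is off, and the right switch and the pan are unchanged.

```bash
python3 -c "
from plant import r
print(r.close_job())"
```

```text
the job is handed in; nothing more can be done
None
```

The job is handed in: the kettle's switch (left) is fully off, the other is still on, and the kettle is held level and still about 12.8 cm above its ring.

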